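Load the wheel arbor into the polishing spindle

TASK

Take the wheel arbor with the flat-sided metal grip out of the wooden rack and load it into the bore of the polishing spindle: it is a tight fit, so lean it 15 to 20 degrees and tip its foot into the bore edge-first, then straighten it up and slide it gently down, without dropping it, until its flange sits flush on the spindle. Do not force it, let go of it, and leave the other arbor, the compound bar and the jar where they are.

Things in the scene. Friction and masses are not known exactly. Their poses are not given: they have to be found in the camera images.
- arbor: the loose wheel arbor, 0.22 to 0.42 kg: round steel shank 24 mm in diameter, 42 mm long, with a flat square-edged foot; then a flange 36 mm in diameter, 8 mm thick; on top a flat-sided aluminium grip 18 mm thick (own x), 36 mm wide (own y), 44 mm high. Origin at the foot's centre, z up the shank. It starts upright in either hole of the rack, flange resting on the rack's top
- arbor_grip (a point): centre of the arbor's flat-sided grip, 72 mm above its foot and 22 mm below its top; axes as the arbor's (x = across the 18 mm thickness)
- arbor_foot (a point): centre of the flat foot of the arbor's shank; axes as the arbor's
- spindle: the polishing spindle, fixed to the bench: grey housing 150 x 150 mm, 45 mm high, a green motor 72 mm thick sticking 87 mm out of its +x side (top 76 mm above the bench). On it, between two low rails along its own x, a square steel nose 70 x 70 mm, flat top 95 mm above the bench, with the bore in the middle of its top. Origin on the bench under its centre, z up, x towards the motor
- nose_mid (a point): middle of the nose's range, at the height of its flat top; axes as the spindle's. The nose is clamped fast anywhere up to 16 mm either way along the spindle's x, so the bore's axis is off this point by that unmeasured amount in x, not in y: see or feel it. The bore is upright, round, 25 mm across (1 mm over the shank), sharp-rimmed, 46 mm deep: the flange comes to rest on the nose
- rack: wooden rack fixed to the bench, 90 x 160 mm and 55 mm high, with two upright through holes 30 mm across, 40 mm either side of its centre along its own y; origin on the bench under its centre
- bob_center (a point): centre of the other arbor in the rack's other hole, which carries a round grey felt bob 44 mm in diameter in place of the flat grip; its top is 26 mm above this point and 99 mm above the bench; to be left alone
- bar_center (a point): centre of a reddish-brown bar of polishing compound, 45 x 90 x 30 mm, lying on the bench between rack and spindle on the robot's side; to be left alone
- jar_center (a point): centre of a small amber glass jar, 60 mm in diameter and 70 mm high, on the far side of the gap between rack and spindle; to be left alone
Things that resemble listed ones, but are neither listed nor needed, are in the scene too. Of the things like the rack, leave any that is green or yellow; of the rest the smaller one is meant.

How it is judged:
On the way, in this order (a step that is already met when the one before it is completed fails the run):
1. the arbor is lifted clear of the rack (z of arbor_foot in the frame of rack above 0.058 m), for 0.1 s.
2. the arbor leans between 7 and 30 degrees with the lower edge of its foot inside the bore's mouth (centre of the foot below the nose's top and within 18 mm of the middle of the nose's range) (angle between arbor_foot's own z axis and vertical between 0.122 and 0.524 rad and z of arbor_foot in the frame of nose_mid below 0 m and horizontal distance between arbor_foot and nose_mid below 0.018 m), for 0.1 s.
At the end, for the whole second after the job is handed in: the arbor stands upright (within 2 degrees) in the bore with its foot at least 40.2 mm below the mouth (flange within 1.8 mm of the nose's top), within 18 mm of the middle of the nose's range (so in the bore), at rest and released (z of arbor_foot in the frame of nose_mid below -0.0402 m and horizontal distance between arbor_foot and nose_mid below 0.018 m and angle between arbor_foot's own z axis and vertical below 0.035 rad and linear speed of arbor below 0.01 m/s); the robot touches nothing.
It fails at once if the arbor is forced: more than 25 N between the arbor and the spindle while its foot is less than 38 mm into the bore (contact force between arbor and spindle above 25 N and z of arbor_foot in the frame of nose_mid above -0.038 m).
It fails at once if the arbor is rammed home: more than 45 N between the arbor and the spindle (contact force between arbor and spindle above 45 N).
It fails at once if the robot itself presses on the spindle with more than 20 N (contact force between any of the fingers, the arm and spindle above 20 N).
It fails at once if the arbor is dropped into the bore: faster than 0.25 m/s with its foot in the bore (linear speed of arbor above 0.25 m/s and z of arbor_foot in the frame of nose_mid below -0.001 m and horizontal distance between arbor_foot and nose_mid below 0.018 m).
It fails at once if the felt-bob arbor, the compound bar or the jar is moved by more than 20 mm (distance of any of bob_center, bar_center, jar_center from where it was at the start of the episode above 0.02 m).
It also fails if it takes over 69 s, if anything falls off the work surface, if the arm or the gripper's body presses on something with over 40 N, if the wrist force passes 120 N, or if a joint passes its speed limit or range.

ROBOT

A 6-joint arm with a two-finger parallel gripper is mounted at the origin on the work surface. World frame = base frame: x ahead of the robot, y to its left, z up, the work surface at z = 0. Lengths are in m, angles in rad, forces in N, time in s.
With the tool pointing down it reaches from about 0.325 to 0.85 m from the base axis. Payload 15.5 kg.
Tool frame: the origin (TCP) lies midway between the tips of the shut fingers; the grasp point (between the pads) lies 19 mm behind it; z points along the fingers, y is the line along which they close (so a half turn about z gives the same grasp; the last joint's range is limited). The gripper opens to 91 mm and grips with 3 to 60 N. Pads are 32 mm wide; open, the fingers measure 118 mm over their backs; the gripper's body (76 mm by 178 mm) begins 60 mm behind the grasp point.
Start: joints at [1.252, 0.494, 1.345, -0, 1.302, -0.096], TCP at [0.138, 0.61, 0.214] pointing down, gripper open.
Joint ranges: [-2.91, 2.91], [-0.82, 2.16], [0.22, 2.67], [-1.22, 4.37], [0.12, 2.79], [-3.08, 3.08]. Speed limits (rad/s): [1.89, 1.89, 2.57, 3.01, 3.01, 3.01].

INTERFACE

Orientations are given as a 3x3 rotation matrix whose columns are the frame's x, y, z axes.
In Python, from plant import ctrl, cams gives the robot as it stands. The module is installed in compiled form; this text tells all that it offers.
- The arm moves only by the tool step_arm, never from a script. Its argument "plan" is one flat list of numbers, 7 for each row, row after row: the shift along the tool's x, y, z in mm, then the turn, a rotation vector about the tool's x, y, z in rad, then the finger opening in mm, from 0 to 91.2. A call has 1 to 10 rows; each row shifts and turns the commanded pose from where the row before left it, along the tool's axes as they then stand; what a row does not reach is not made up. A row lasts 1/12 s, in which the tool goes at most 41.7 mm and 7.16 degrees, less where a joint would pass 70% of its speed; a pose out of reach is approached as far as the arm can. A call is refused whole if a number of a shift passes 41.7 or a number of a turn 0.125, either way. A call with a gripper value outside its range is refused whole. The fingers move at their own pace and stop on an object; the grip force is fixed at half the most. Time passes only in rows, so rows that do not move let the fingers close. It gives the time, the measured TCP pose, the force, the opening and the grip force at its end, in the units of the state.
- ctrl.get_obs(): the state, without advancing time (a new reading comes with each control period).
- cams.get_image(name): name is "side" or "top" or "wrist"; returns a dict with "image" (480x640x3 uint8, red, green, blue), "fx", "fy", "cx", "cy" (pixels), "origin" and "rotation" of the camera in the world; the wrist camera has in their place "mount" (4x4, takes a point from camera to tool coordinates, whose origin is the TCP and whose axes are the flange's). Camera axes: x right, y down, z forward; pixel columns grow to the right and rows downward; lengths in m; the calibration is good to about 2 mm. A picture is of the moment at which its call begins: read the wrist's pose just before it. There is no depth.
- ctrl.finish_job(): hands the job in; it is judged then, once.
The state is a dict: "time_s": time; "joints": joint angles; "joint_velocities": joint speeds; "joint_efforts": joint torques, N m; "tool_pos": TCP position; "tool_rot": TCP orientation; "ft_force": force on the tool from outside, world axes, zero at the start; "torque": the same for the moment, N m; "finger_gap": opening from 0.0 (shut) to 1.0 (fully open); "grasp_force": force on a finger pad.
Only numpy, scipy, OpenCV 4.12 (cv2) and the standard library are available. Lean on these libraries where they do the work, as an engineer would, in place of code of your own. Each camera call takes 0.05 s, during which the arm holds its last target. There are 200 camera calls.

## Working session

There is one attempt and no reset: what is moved stays moved. The work goes in short steps, Python scripts to look and compute and a tool call to move; the robot and the scene stay as the last step left them, time stands still between calls to the robot, and variables do not carry over. Pictures are saved under pics/ and viewed, at most 10 in all, crops included, and the job is handed in when it is done.

Besides the shell and the picture viewer there is one more tool, called after "Request:" in YAML: its name, and indented under it one key for each argument. step_arm: Moves the arm, as the interface text tells. Its arguments: {"type":"object","properties":{"plan":{"type":"array","items":{"type":"number"}}},"required":["plan"]}

```bash
mkdir -p pics; cat > h.py <<'E'
import numpy as np, cv2
from plant import ctrl, cams
def grab(n,save=None):
    o=ctrl.get_obs(); d=cams.get_image(n)
    if n=="wrist":
        R=np.array(o["tool_rot"]).reshape(3,3); M=np.array(d["mount"])
        d["origin"]=np.array(o["tool_pos"])+R@M[:3,3]; d["rotation"]=R@M[:3,:3]
    if save: cv2.imwrite("pics/"+save,cv2.cvtColor(d["image"],cv2.COLOR_RGB2BGR))
    return d
def ray(d,u,v):
    r=np.array(d["rotation"]).reshape(3,3)@np.array([(u-d["cx"])/d["fx"],(v-d["cy"])/d["fy"],1]); return np.array(d["origin"]),r/np.linalg.norm(r)
def onz(d,u,v,z):
    o,r=ray(d,u,v); return o+r*(z-o[2])/r[2]
def pix(d,p):
    c=np.array(d["rotation"]).reshape(3,3).T@(np.array(p)-np.array(d["origin"])); return d["fx"]*c[0]/c[2]+d["cx"],d["fy"]*c[1]/c[2]+d["cy"]
E
python3 - <<'E'
from h import *
for n in ("top","side"):
    d=grab(n,n+"0.png"); print(n,d["origin"],d["rotation"],d["fx"],d["cx"],d["cy"])
o=ctrl.get_obs();print(o["tool_rot"],o["time_s"],o["finger_gap"],cams.get_image("wrist")["mount"])
E
```

```text
top [0.26463157 0.16310779 1.53374131] [[ 0.02129176 -0.98884234  0.14743637]
 [-0.99969168 -0.02294158 -0.0094984 ]
 [ 0.01277485 -0.14718868 -0.98902593]] 599.947918324359 320.2332856872198 239.19021308871385
side [-0.09676639 -0.7144935   0.83774412] [[ 0.81941937 -0.34542617  0.45741956]
 [-0.57291761 -0.46877128  0.67232351]
 [-0.01781299 -0.81297863 -0.58202101]] 580.2925150889885 327.3162566389823 229.17638122387316
[[-9.75282077e-01  2.20963218e-01 -3.55247510e-04]
 [ 2.20963474e-01  9.75281520e-01 -1.04908308e-03]
 [ 1.14657558e-04 -1.10164865e-03 -9.99999387e-01]] 0.1 1.0001497844589637 [[ 2.23018960e-04 -9.57908027e-01 -2.87075184e-01  8.17969773e-02]
 [ 9.99999299e-01 -1.20274608e-04  1.17819594e-03  3.34086317e-05]
 [-1.16313120e-03 -2.87075246e-01  9.57907329e-01 -1.71349773e-01]
 [ 0.00000000e+00  0.00000000e+00  0.00000000e+00  1.00000000e+00]]
```

View pics/top0.png

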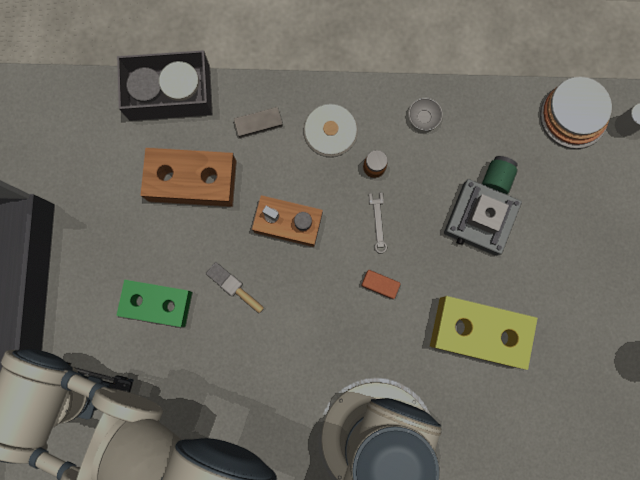

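View pics/side0.png

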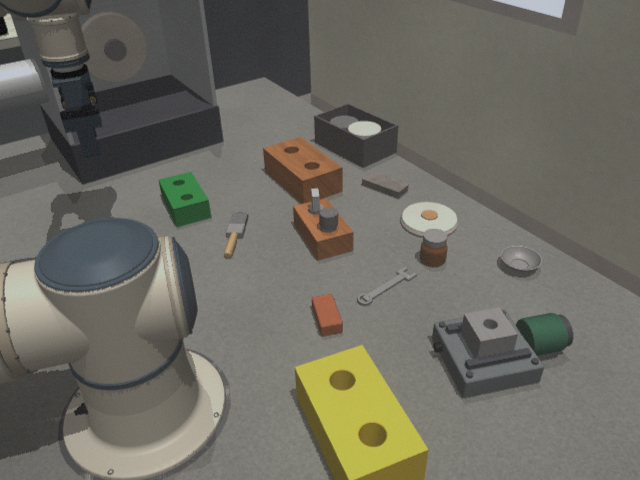

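The top view shows the arbor grip at about (271,213), the bob at (303,221), the small wooden rack at (287,221), the nose at (490,212) with the motor up-right, the bar at (381,284) and the jar at (375,163). The side view agrees: the grip is at (315,200) and the bore at (490,323).

```bash
python3 - <<'E'
from h import *
d=grab("top"); im=d["image"]; hsv=cv2.cvtColor(im,cv2.COLOR_RGB2HSV)
def rect(mask,roi,z,name):
    x0,y0,x1,y1=roi; m=np.zeros(mask.shape,np.uint8); m[y0:y1,x0:x1]=mask[y0:y1,x0:x1]
    c=max(cv2.findContours(m,0,2)[0],key=cv2.contourArea); b=cv2.boxPoints(cv2.minAreaRect(c))
    w=np.array([onz(d,*p,z)[:2] for p in b]); e=w[1]-w[0]; f=w[2]-w[1]
    print(name,"px",b.mean(0).round(1),"c",w.mean(0).round(4),"len",np.linalg.norm(e).round(4),np.linalg.norm(f).round(4),"ang",np.degrees([np.arctan2(e[1],e[0]),np.arctan2(f[1],f[0])]).round(1))
gray=hsv[...,1]<70; v=hsv[...,2]
rect((gray&(v>120)).astype(np.uint8),(255,195,290,235),.107,"grip")
rect((gray&(v<125)).astype(np.uint8),(290,205,318,235),.099,"bob")
rect(((hsv[...,0]<15)&(hsv[...,1]>90)).astype(np.uint8),(245,190,330,250),.055,"rack")
rect((gray&(v>125)).astype(np.uint8),(465,185,515,240),.095,"nose")
rect((hsv[...,1]<80).astype(np.uint8)*(v<60),(480,202,502,224),.095,"bore")
rect(((hsv[...,0]>60)&(hsv[...,0]<95)&(hsv[...,1]>90)).astype(np.uint8),(475,150,530,200),.05,"motor")
c=im[140:260,240:530]; cv2.imwrite("pics/c.png",cv2.cvtColor(cv2.resize(c,None,fx=2.7,fy=2.7,interpolation=2),4))
E
```

```text
grip px [270.1 211.3] c [0.5427 0.2721] len 0.0186 0.036 ang [ -24.2 -115.5]
bob px [302.5 220.5] c [0.5234 0.1934] len 0.0415 0.0416 ang [ -43.  -134.1]
rack px [286.5 220.6] c [0.5304 0.2343] len 0.0964 0.1629 ang [ -11.  -102.2]
nose px [490.1 212. ] c [ 0.5561 -0.2654] len 0.0714 0.0692 ang [ -22.1 -111.1]
bore px [490.6 211.4] c [ 0.5576 -0.2667] len 0.017 0.0209 ang [ -50.5 -142. ]
motor px [499.8 175. ] c [ 0.6621 -0.3056] len 0.0775 0.0687 ang [ -22.1 -111.3]
```

View pics/c.png

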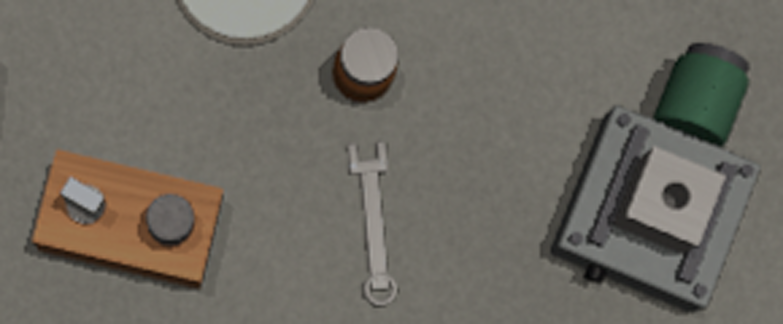

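The crop shows the grip's long side running up and to the left in the left-hand hole, the bob in the other hole, and the nose and bore square to the housing. Next I move above the grip.

Request:
step_arm:
  plan: [-33.5,-17.1,0,0,0,0,91,-33.5,-17.1,0,0,0,0,91,-33.5,-17.1,0,0,0,0,91,-33.5,-17.1,0,0,0,0,91,-33.5,-17.1,0,0,0,0,91,-33.5,-17.1,0,0,0,0,91,-33.5,-17.1,0,0,0,0,91,-33.5,-17.1,0,0,0,0,91,-33.5,-17.1,0,0,0,0,91,-33.5,-17.1,0,0,0,0,91]

```text
time_s: 1.03
tool_pos: [0.4282, 0.3673, 0.2139]
tool_rot: [[-0.975, 0.221, -0.0], [0.221, 0.975, -0.0], [0.0, -0.0, -1.0]]
ft_force: [0.5, -0.4, 0.2]
finger_gap: 0.995
grasp_force: 0.0
```

Request:
step_arm:
  plan: [-33.5,-17.1,0,0,0,0,91,-33.5,-17.1,0,0,0,0,91,-33.5,-17.1,0,0,0,0,91,-33.5,-17.1,0,0,0,0,91,0,0,0,0,0,0.118,91,0,0,0,0,0,0.118,91,0,0,0,0,0,0.118,91,0,0,0,0,0,0.118,91,0,0,0,0,0,0.118,91,0,0,0,0,0,0.118,91]

```text
time_s: 1.87
tool_pos: [0.5425, 0.2723, 0.2137]
tool_rot: [[-0.592, 0.806, -0.0], [0.806, 0.592, -0.0], [0.0, -0.0, -1.0]]
ft_force: [0.0, 0.1, -0.0]
finger_gap: 1.0
grasp_force: 0.0
```

Request:
step_arm:
  plan: [0,0,0,0,0,0.118,91,0,0,0,0,0,0.118,91,0,0,0,0,0,0.118,91,0,0,0,0,0,0.118,91,0,0,0,0,0,0.118,91,0,0,0,0,0,0.118,91,0,0,0,0,0,0.118,91,0,0,0,0,0,0.118,91,0,0,0,0,0,0.118,91,0,0,0,0,0,0,91]

```text
time_s: 2.7
tool_pos: [0.5425, 0.2724, 0.2138]
tool_rot: [[0.415, 0.91, -0.0], [0.91, -0.415, -0.0], [-0.0, -0.0, -1.0]]
ft_force: [0.1, -1.1, 0.2]
finger_gap: 0.998
grasp_force: 0.0
```

```bash
python3 - <<'E'
from h import *
d=grab("wrist","w1.png"); o=ctrl.get_obs()
print(o["tool_pos"],o["tool_rot"],o["joints"],o["time_s"],pix(d,(.5427,.2721,.107)))
E
```

```text
[0.5425049  0.27242267 0.21379973] [[ 4.07967938e-01  9.12996215e-01 -2.71071794e-04]
 [ 9.12996231e-01 -4.07967977e-01 -1.08938860e-04]
 [-2.10049379e-04 -2.03043964e-04 -9.99999957e-01]] [ 3.67038351e-01  4.68411892e-01  1.39166088e+00 -4.59877280e-06
  1.28181199e+00  7.87266939e-01] 2.75 (np.float64(320.6278025887925), np.float64(233.6208345491356))
```

View pics/w1.png

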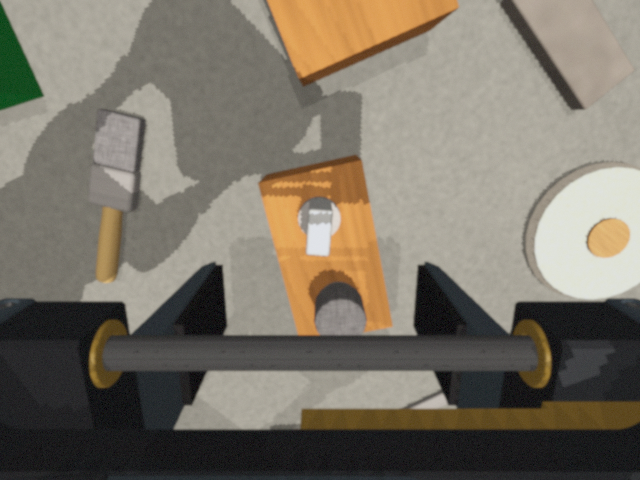

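The wrist view shows the grip's top face at about (318,232), close to the predicted (321,234) and turned a few degrees. The bob at (340,310) is clear of the fingers.

```bash
python3 - <<'E'
from h import *
d=grab("wrist"); h=cv2.cvtColor(d["image"],cv2.COLOR_RGB2HSV)
m=((h[...,1]<60)&(h[...,2]>110)).astype(np.uint8); k=np.zeros_like(m);k[195:262,295:345]=m[195:262,295:345]
for t in (110,170,200):
    kk=k*(h[...,2]>t); c=max(cv2.findContours(kk,0,2)[0],key=cv2.contourArea); b=cv2.boxPoints(cv2.minAreaRect(c))
    w=np.array([onz(d,*p,.107)[:2] for p in b]); e=w[1]-w[0];f=w[2]-w[1]
    print(t,b.tolist(),w.mean(0),np.linalg.norm(e),np.linalg.norm(f),np.degrees([np.arctan2(*e[::-1]),np.arctan2(*f[::-1])]))
cv2.imwrite("pics/w1c.png",cv2.cvtColor(cv2.resize(d["image"][180:280,270:370],None,fx=5,fy=5),4))
E
```

```text
110 [[298.0, 201.0], [339.0, 201.0], [339.0, 255.0], [298.0, 255.0]] [0.54281713 0.27635172] 0.029798884050381176 0.041575727060536305 [ -24.07092012 -113.25701972]
170 [[304.7128601074219, 253.87130737304688], [309.9306945800781, 201.69308471679688], [340.9208068847656, 204.79208374023438], [335.7029724121094, 256.9703063964844]] [0.54531314 0.27414129] 0.04037500376513627 0.0226882583638948 [ 59.91178014 -29.88283469]
200 [[299.1851501464844, 250.76788330078125], [317.9853210449219, 199.49462890625], [344.4299621582031, 209.19100952148438], [325.6297912597656, 260.4642639160156]] [0.54435736 0.27402198] 0.041796065370507195 0.020627637471980244 [ 46.01467712 -44.50099775]
```

View pics/w1c.png

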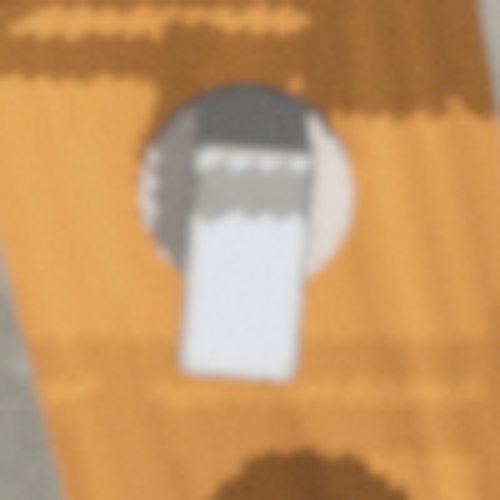

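The grip's top face has corners at (309,210), (332,210), (329,256) and (306,255), so it is turned 3.3° and centred 1 mm off. I correct for that, go down and grip.

Request:
step_arm:
  plan: [1,-1,0,0,0,0.058,91,0,0,20,0,0,0,91,0,0,25,0,0,0,91,0,0,25,0,0,0,70,0,0,25,0,0,0,60,0,0,20,0,0,0,60,0,0,15,0,0,0,60,0,0,10,0,0,0,60,0,0,6,0,0,0,60,0,0,0,0,0,0,50]

```text
time_s: 3.63
tool_pos: [0.5417, 0.2736, 0.0671]
tool_rot: [[0.46, 0.888, -0.001], [0.888, -0.46, -0.0], [-0.001, -0.001, -1.0]]
ft_force: [-1.0, 0.0, -0.3]
finger_gap: 0.611
grasp_force: 0.0
```

Request:
step_arm:
  plan: [0,0,0,0,0,0,35,0,0,0,0,0,0,25,0,0,0,0,0,0,15,0,0,0,0,0,0,10,0,0,0,0,0,0,10,0,0,0,0,0,0,10,0,0,0,0,0,0,10,0,0,0,0,0,0,10]

```text
time_s: 4.3
tool_pos: [0.5423, 0.2738, 0.0683]
tool_rot: [[0.462, 0.887, 0.001], [0.887, -0.462, 0.0], [0.0, 0.0, -1.0]]
ft_force: [-0.9, -1.0, 5.5]
finger_gap: 0.191
grasp_force: 30.0
```

Request:
step_arm:
  plan: [0,0,-5,0,0,0,10,0,0,-10,0,0,0,10,0,0,-20,0,0,0,10,0,0,-20,0,0,0,10,0,0,-25,0,0,0,10,0,0,-25,0,0,0,10,0,0,-25,0,0,0,10,0,0,-20,0,0,0,10,0,0,-10,0,0,0,10,0,0,0,0,0,0,10]

```text
time_s: 5.13
tool_pos: [0.543, 0.2741, 0.2305]
tool_rot: [[0.462, 0.887, 0.004], [0.887, -0.462, 0.001], [0.003, 0.003, -1.0]]
ft_force: [0.1, -0.3, -2.9]
finger_gap: 0.196
grasp_force: 30.0
```

Request:
step_arm:
  plan: [-15,8.4,0,0,0,0,10,-30,16.7,0,0,0,0,10,-33.7,18.8,0,0,0,0,10,-33.7,18.8,0,0,0,0,10,-33.7,18.8,0,0,0,0,10,-33.7,18.8,0,0,0,0,10,-33.7,18.8,0,0,0,0,10,-33.7,18.8,0,0,0,0,10,-33.7,18.8,0,0,0,0,10,-33.7,18.8,0,0,0,0,10]

```text
time_s: 5.97
tool_pos: [0.5515, -0.088, 0.2266]
tool_rot: [[0.462, 0.887, -0.002], [0.887, -0.462, 0.001], [-0.0, -0.002, -1.0]]
ft_force: [1.4, 0.9, -3.5]
finger_gap: 0.196
grasp_force: 30.0
```

Request:
step_arm:
  plan: [-33.7,18.8,0,0,0,0,10,-33.7,18.8,0,0,0,0,10,-33.7,18.8,0,0,0,0,10,-33.7,18.8,0,0,0,0,10,-15,8.4,0,0,0,0,10,-7.6,3.9,0,0,0,0,10,0,0,0,0,0,0.06,10,0,0,0,0,0,0.1,10,0,0,0,0,0,0.115,10,0,0,0,0,0,0.115,10]

```text
time_s: 6.8
tool_pos: [0.557, -0.265, 0.2268]
tool_rot: [[0.767, 0.641, -0.002], [0.641, -0.767, 0.001], [-0.0, -0.002, -1.0]]
ft_force: [1.4, 0.4, -2.8]
finger_gap: 0.198
grasp_force: 30.0
```

Request:
step_arm:
  plan: [0,0,0,0,0,0.115,10,0,0,0,0,0,0.115,10,0,0,0,0,0,0.115,10,0,0,0,0,0,0.115,10,0,0,0,0,0,0.115,10,0,0,0,0,0,0.115,10,0,0,0,0,0,0.115,10,0,0,0,0,0,0.115,10,0,0,0,0,0,0.1,10,0,0,0,0,0,0.065,10]

```text
time_s: 7.63
tool_pos: [0.5571, -0.2649, 0.2269]
tool_rot: [[0.925, -0.379, -0.002], [-0.379, -0.925, 0.001], [-0.002, -0.001, -1.0]]
ft_force: [0.4, -0.4, -2.6]
finger_gap: 0.2
grasp_force: 30.0
```

Request:
step_arm:
  plan: [0,0,0,0,0,0,10,0,0,0,0,0,0,10,0,0,0,0,0,0,10]

```text
time_s: 7.88
tool_pos: [0.5573, -0.2657, 0.2275]
tool_rot: [[0.928, -0.372, -0.001], [-0.372, -0.928, 0.001], [-0.001, -0.0, -1.0]]
ft_force: [0.6, -0.1, -2.9]
finger_gap: 0.193
grasp_force: 30.0
```

```bash
python3 - <<'E'
from h import *
d=grab("wrist","w2.png"); o=ctrl.get_obs()
print(o["tool_pos"],o["tool_rot"],o["joints"],o["time_s"],o["ft_force"])
E
```

```text
[ 0.55733197 -0.26585909  0.22758817] [[ 9.28017199e-01 -3.72537020e-01 -4.98066617e-04]
 [-3.72536863e-01 -9.28017317e-01  3.80358043e-04]
 [-6.03911897e-04 -1.67430630e-04 -9.99999804e-01]] [-5.41805170e-01  4.71033436e-01  1.34633313e+00  7.11801519e-05
  1.32484897e+00  1.41071509e+00] 7.9333 [ 0.77927622  0.80607375 -3.30643131]
```

View pics/w2.png

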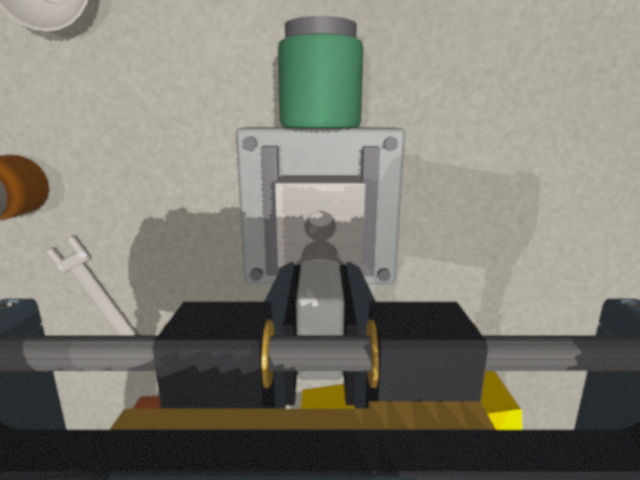

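The bore shows at about (320,225) on the nose, which spans x=275–366, and the shank is in line in front of it. Next I lean 17° with the low edge towards the camera, go down to 30 mm above the nose, and look.

Request:
step_arm:
  plan: [4,0,10,0,0,0,10,5.4,0,20,0,0,0,10,5,0,20,0,0,0,10,0,0,0,0,-0.06,0,10,0,0,0,0,-0.09,0,10,0,0,0,0,-0.09,0,10,0,0,0,0,-0.057,0,10,0,0,0,0,0,0,10,0,0,0,0,0,0,10,0,0,0,0,0,0,10]

```text
time_s: 8.77
tool_pos: [0.5707, -0.2716, 0.1774]
tool_rot: [[0.887, -0.374, -0.27], [-0.358, -0.927, 0.109], [-0.291, -0.0, -0.957]]
ft_force: [-1.1, -0.3, -2.9]
finger_gap: 0.195
grasp_force: 30.0
```

```bash
cat >> h.py <<'E'
X=np.array([.928,-.3725,0]);Y=np.array([-.3725,-.928,0])
def foot(o,L=.0553):
    R=np.array(o["tool_rot"]).reshape(3,3); return np.array(o["tool_pos"])+R[:,2]*L
E
python3 - <<'E'
from h import *
d=grab("wrist"); o=ctrl.get_obs(); f=foot(o); R=np.array(o["tool_rot"])
print(o["tool_pos"],R[:,2],f,"pix foot",pix(d,f),"low edge",pix(d,f+R[:,0]*.012),"bore est",pix(d,(.5576,-.2667,.095)),o["ft_force"])
u,v=map(int,pix(d,(.5576,-.2667,.095))); print(u,v)
x0=u-80;y0=v-60
cv2.imwrite("pics/w3.png",cv2.cvtColor(cv2.resize(d["image"][y0:y0+120,x0:x0+160],None,fx=5,fy=5,interpolation=2),4)); print(x0,y0)
E
```

```text
[ 0.57049942 -0.27158136  0.17789385] [-0.26996533  0.10916354 -0.95666193] [ 0.55557033 -0.26554462  0.12499044] pix foot (np.float64(320.0508075108041), np.float64(256.3285769669631)) low edge (np.float64(320.0691284852732), np.float64(237.69623167317584)) bore est (np.float64(320.55228999460127), np.float64(227.1353137658246)) [-0.40548519  1.14900171 -3.86470382]
320 227
240 167
```

View pics/w3.png

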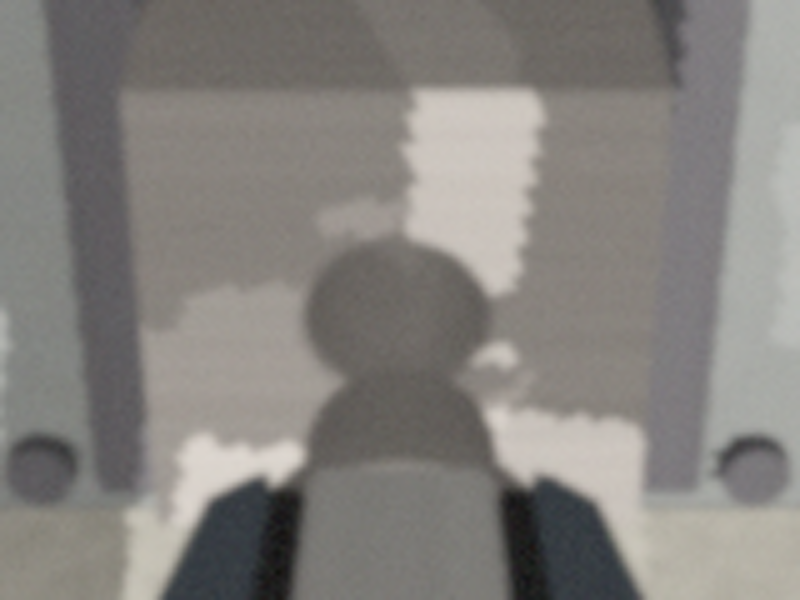

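The leaned foot's near arc has its tip at crop (400,370). The bore is just beyond it, spanning x=305–492 with its far rim at y=240. I'll project the model rims for comparison.

```bash
python3 - <<'E'
from h import *
d=grab("wrist"); o=ctrl.get_obs(); f=foot(o); R=np.array(o["tool_rot"])
t=np.linspace(0,2*np.pi,361)
cr=lambda P:(np.array([pix(d,p) for p in P])-[240,167])*5
b=np.array((.5576,-.2667,.095))
B=cr([b+.0125*(np.cos(a)*X+np.sin(a)*Y) for a in t]); F=cr([f+.012*(np.cos(a)*R[:,0]+np.sin(a)*R[:,1]) for a in t])
for n,A in (("bore",B),("foot",F)): print(n,A.min(0).round(),A.max(0).round(),"left at y",A[A[:,0].argmin()].round())
print("px/mm x",cr([b+.001*X])-cr([b]),cr([b+.001*Y])-cr([b]),"foot",cr([f+.001*X])-cr([f]),cr([f+.001*Y])-cr([f]))
g=cv2.cvtColor(d["image"],7)[167:287,240:400].astype(int)
for v in (62,64,66,80,82,84): print(v,g[v,55:105].tolist())
print("col80",g[40:100,80].tolist())
E
```

```text
bore [310. 218.] [495. 374.] left at y [310. 295.]
foot [303. 352.] [498. 536.] left at y [303. 443.]
px/mm x [[-0.00648636 -6.25481887]] [[ 7.37533128e+00 -6.60628114e-03]] foot [[-0.0122633  -6.54255274]] [[ 8.11383967e+00 -5.87655370e-03]]
62 [157, 156, 154, 154, 145, 129, 113, 100, 96, 98, 98, 100, 98, 103, 101, 102, 104, 104, 104, 104, 106, 102, 105, 106, 105, 105, 105, 104, 105, 110, 108, 106, 100, 103, 102, 101, 97, 94, 97, 91, 94, 97, 107, 116, 126, 132, 132, 131, 131, 133]
64 [156, 158, 156, 156, 145, 132, 113, 99, 98, 98, 97, 98, 99, 100, 101, 104, 106, 103, 103, 105, 103, 105, 105, 108, 106, 109, 107, 109, 110, 106, 106, 106, 105, 103, 100, 100, 96, 97, 99, 96, 94, 96, 108, 119, 126, 131, 132, 132, 131, 133]
66 [155, 154, 157, 156, 151, 141, 121, 106, 97, 100, 97, 99, 100, 101, 101, 101, 102, 103, 106, 109, 106, 106, 106, 106, 107, 106, 107, 107, 105, 108, 105, 104, 102, 100, 99, 99, 100, 100, 97, 96, 98, 103, 115, 121, 128, 130, 133, 134, 131, 129]
80 [153, 154, 154, 156, 155, 155, 154, 152, 145, 136, 117, 105, 95, 94, 95, 94, 95, 92, 94, 94, 94, 96, 98, 98, 98, 97, 96, 95, 94, 98, 96, 94, 95, 93, 92, 95, 93, 91, 94, 108, 126, 147, 153, 158, 156, 155, 154, 153, 149, 146]
82 [154, 154, 154, 154, 153, 153, 153, 143, 128, 105, 95, 93, 94, 93, 93, 93, 93, 92, 95, 98, 95, 96, 95, 94, 92, 97, 95, 95, 95, 99, 95, 96, 95, 93, 93, 91, 94, 92, 93, 94, 108, 144, 171, 181, 180, 177, 176, 180, 185, 187]
84 [156, 154, 155, 157, 156, 152, 145, 128, 107, 97, 89, 90, 92, 94, 91, 92, 92, 94, 95, 97, 95, 97, 94, 99, 95, 95, 98, 97, 97, 94, 94, 93, 94, 94, 92, 92, 95, 90, 94, 92, 95, 116, 156, 187, 200, 204, 203, 198, 196, 194]
col80 [151, 152, 158, 164, 159, 147, 135, 120, 115, 116, 117, 116, 113, 109, 109, 105, 106, 105, 110, 105, 103, 104, 105, 103, 109, 107, 106, 108, 109, 106, 105, 106, 103, 102, 97, 95, 97, 98, 96, 96, 97, 98, 97, 93, 95, 99, 94, 96, 97, 98, 101, 108, 121, 127, 125, 121, 122, 121, 120, 118]
```

Request:
step_arm:
  plan: [2.3,-0.3,6.7,0,0,0,10,2,0,6,0,0,0,10,2,0,6,0,0,0,10,1.45,0,4,0,0,0,10,0,0,0,0,0,0,10,0,0,0,0,0,0,10]

```text
time_s: 9.37
tool_pos: [0.5714, -0.2717, 0.1536]
tool_rot: [[0.886, -0.375, -0.272], [-0.358, -0.927, 0.11], [-0.293, -0.0, -0.956]]
ft_force: [-0.1, 0.2, -3.2]
finger_gap: 0.193
grasp_force: 30.0
```

Request:
step_arm:
  plan: [0.29,0,0.96,0,0,0,10,0.29,0,0.96,0,0,0,10,0.15,0,0.48,0,0,0,10,0,0,0,0,0,0,10]

```text
time_s: 9.7
tool_pos: [0.5716, -0.2718, 0.1514]
tool_rot: [[0.887, -0.375, -0.271], [-0.358, -0.927, 0.11], [-0.293, 0.0, -0.956]]
ft_force: [-0.0, -0.5, -2.5]
finger_gap: 0.197
grasp_force: 30.0
```

```bash
cat >> h.py <<'E'
def rep():
    o=ctrl.get_obs(); f=foot(o); R=np.array(o["tool_rot"]); e=f-np.array([.5576,-.2667,.095]); F=np.array(o["ft_force"])
    print("t",o["time_s"],"foot rel mm x,y,z",(1000*np.array([e@X,e@Y,e[2]])).round(2),"lean",np.degrees(np.arccos(-R[2,2])).round(2),"F xyz",np.round([F@X,F@Y,F[2]],1),"T",np.round([np.dot(o["torque"],X),np.dot(o["torque"],Y)],2))
E
python3 -c "from h import *; rep()"
```

```text
t 9.7 foot rel mm x,y,z [-1.28 -0.56  3.57] lean 17.01 F xyz [ 0.2  0.5 -2.5] T [-0.06  0.23]
```

Request:
step_arm:
  plan: [0.15,0,0.48,0,0,0,10,0.15,0,0.48,0,0,0,10,0.15,0,0.48,0,0,0,10,0,0,0,0,0,0,10]

```text
time_s: 10.03
tool_pos: [0.5716, -0.2718, 0.1499]
tool_rot: [[0.886, -0.375, -0.271], [-0.358, -0.927, 0.11], [-0.293, 0.0, -0.956]]
ft_force: [-0.1, -0.4, -2.5]
finger_gap: 0.193
grasp_force: 30.0
```

```bash
python3 -c "from h import *; rep()"
```

```text
t 10.0333 foot rel mm x,y,z [-1.34 -0.54  1.98] lean 17.02 F xyz [ 0.1  0.4 -2.5] T [-0.15  0.19]
```

No contact yet; I continue down.

Request:
step_arm:
  plan: [0.15,0,0.48,0,0,0,10,0.15,0,0.48,0,0,0,10,0.15,0,0.48,0,0,0,10,0,0,0,0,0,0,10]

```text
time_s: 10.37
tool_pos: [0.5716, -0.2718, 0.1483]
tool_rot: [[0.886, -0.375, -0.271], [-0.358, -0.927, 0.11], [-0.293, -0.0, -0.956]]
ft_force: [-0.4, -0.3, -2.8]
finger_gap: 0.194
grasp_force: 30.0
```

```bash
python3 - <<'E'
from h import *
rep()
d=grab("wrist"); f=foot(ctrl.get_obs()); u,v=map(int,pix(d,f)); x0,y0=u-60,v-65; print(x0,y0)
cv2.imwrite("pics/w4.png",cv2.cvtColor(cv2.resize(d["image"][y0:y0+90,x0:x0+120],None,fx=6,fy=6,interpolation=2),4))
E
```

```text
t 10.3667 foot rel mm x,y,z [-1.34 -0.56  0.43] lean 17.02 F xyz [-0.2  0.4 -2.8] T [-0.11  0.2 ]
260 190
```

View pics/w4.png

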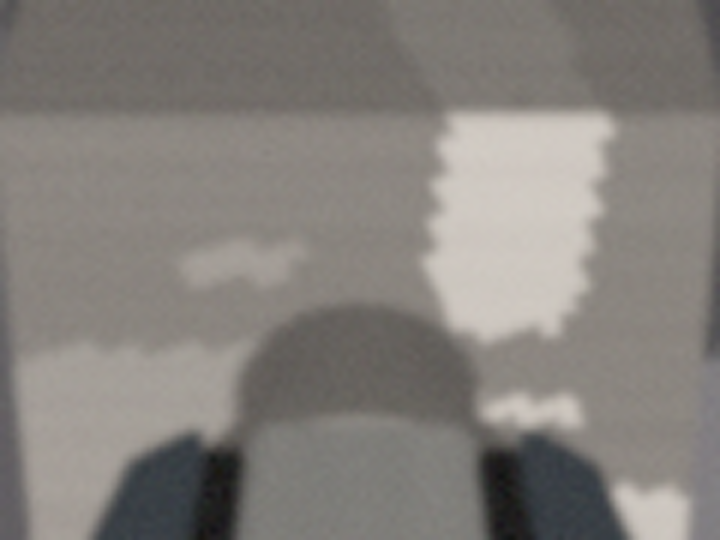

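The foot's edge is inside the bore mouth (far rim at crop (355,305)) and there is no contact force. I nudge towards +x and go about 1.5 mm lower.

Request:
step_arm:
  plan: [0.4,0,-0.12,0,0,0,10,0.4,0,-0.12,0,0,0,10,0.15,0,0.48,0,0,0,10,0.15,0,0.48,0,0,0,10,0,0,0,0,0,0,10]

```text
time_s: 10.83
tool_pos: [0.5721, -0.2719, 0.1474]
tool_rot: [[0.886, -0.375, -0.272], [-0.358, -0.927, 0.11], [-0.293, -0.0, -0.956]]
ft_force: [-3.2, 2.1, -0.3]
finger_gap: 0.196
grasp_force: 30.0
```

```bash
python3 -c "from h import *; rep()"
```

```text
t 10.8333 foot rel mm x,y,z [-0.87 -0.65 -0.48] lean 17.06 F xyz [-3.8 -0.7 -0.3] T [ 0.08 -0.81]
```

Request:
step_arm:
  plan: [-0.4,0,0.12,0,0,0,10,0.15,0,0.48,0,0,0,10,0.15,0,0.48,0,0,0,10,0,0,0,0,0,0,10,0,0,0,0,0,0,10]

```text
time_s: 11.25
tool_pos: [0.5718, -0.2718, 0.1464]
tool_rot: [[0.886, -0.375, -0.272], [-0.358, -0.927, 0.11], [-0.293, -0.0, -0.956]]
ft_force: [-4.4, 2.6, 0.6]
finger_gap: 0.193
grasp_force: 30.0
```

```bash
python3 -c "from h import *; rep()"
```

```text
t 11.25 foot rel mm x,y,z [-1.11 -0.61 -1.51] lean 17.05 F xyz [-5.  -0.8  0.6] T [ 0.11 -1.08]
```

Request:
step_arm:
  plan: [-0.4,0,0.12,0,0,0,10,-0.05,0,0.5,0,0,0,10,0,0,0,0,0,0,10,0,0,0,0,0,0,10]

```text
time_s: 11.58
tool_pos: [0.5715, -0.2717, 0.1459]
tool_rot: [[0.887, -0.375, -0.271], [-0.358, -0.927, 0.11], [-0.292, 0.0, -0.956]]
ft_force: [-2.7, 2.0, -1.3]
finger_gap: 0.197
grasp_force: 30.0
```

```bash
python3 -c "from h import *; rep()"
```

```text
t 11.5833 foot rel mm x,y,z [-1.4  -0.59 -1.98] lean 17.01 F xyz [-3.2 -0.8 -1.3] T [ 0.16 -0.62]
```

Request:
step_arm:
  plan: [-1.57,-0.1,0.01,0,0.0297,0,10,-1.57,0,0.01,0,0.0297,0,10,-1.57,0,0.01,0,0.0297,0,10,0,0,0,0,0,0,10,0,0,0,0,0,0,10]

```text
time_s: 12.0
tool_pos: [0.5674, -0.2701, 0.1475]
tool_rot: [[0.907, -0.375, -0.191], [-0.367, -0.927, 0.077], [-0.206, 0.0, -0.979]]
ft_force: [-0.8, 0.3, -1.5]
finger_gap: 0.197
grasp_force: 30.0
```

```bash
python3 -c "from h import *; rep()"
```

```text
t 12.0 foot rel mm x,y,z [-1.05 -0.51 -1.6 ] lean 11.89 F xyz [-0.9  0.1 -1.5] T [-0.03 -0.29]
```

Request:
step_arm:
  plan: [-1.55,0,0.25,0,0.0297,0,10,-1.55,0,0.25,0,0.0297,0,10,0,0,0,0,0,0,10,0,0,0,0,0,0,10]

```text
time_s: 12.33
tool_pos: [0.5646, -0.2689, 0.1474]
tool_rot: [[0.917, -0.375, -0.138], [-0.371, -0.927, 0.056], [-0.149, 0.0, -0.989]]
ft_force: [-0.9, 0.2, -3.1]
finger_gap: 0.192
grasp_force: 30.0
```

```bash
python3 -c "from h import *; rep()"
```

```text
t 12.3333 foot rel mm x,y,z [-0.93 -0.56 -2.28] lean 8.54 F xyz [-0.9  0.2 -3.1] T [-0.01 -0.36]
```

Request:
step_arm:
  plan: [-1.57,0,0.1,0,0.0298,0,10,-1.57,0,0.1,0,0.0298,0,10,-1.57,0,0.1,0,0.0298,0,10,0,0,0,0,0,0,10]

```text
time_s: 12.67
tool_pos: [0.5597, -0.2668, 0.1475]
tool_rot: [[0.925, -0.375, -0.055], [-0.374, -0.927, 0.022], [-0.059, -0.0, -0.998]]
ft_force: [1.4, 0.1, -3.5]
finger_gap: 0.2
grasp_force: 30.0
```

Request:
step_arm:
  plan: [-1.6,0,0.1,0,0.0298,0,10,-1.6,0,0.1,0,0.0298,0,10,0,0,0,0,0,0,10,0,0,0,0,0,0,10]

```text
time_s: 13.0
tool_pos: [0.5573, -0.266, 0.1476]
tool_rot: [[0.927, -0.375, -0.001], [-0.375, -0.927, 0.0], [-0.001, 0.0, -1.0]]
ft_force: [-1.6, 0.1, -2.9]
finger_gap: 0.192
grasp_force: 30.0
```

```bash
python3 -c "from h import *; rep()"
```

```text
t 13.0 foot rel mm x,y,z [-0.55 -0.54 -2.71] lean 0.05 F xyz [-1.5  0.5 -2.9] T [-0.04 -0.59]
```

Upright, 2.7 mm in, with almost no force. I slide it down.

Request:
step_arm:
  plan: [-0.15,0,0.5,0,0,0,10,0,0,0.5,0,0,0,10,0,0,0.5,0,0,0,10,0,0,0.5,0,0,0,10,0,0,0,0,0,0,10]

```text
time_s: 13.42
tool_pos: [0.5571, -0.2658, 0.1453]
tool_rot: [[0.927, -0.375, 0.0], [-0.375, -0.927, -0.0], [0.0, 0.0, -1.0]]
ft_force: [-1.0, 0.6, -3.4]
finger_gap: 0.197
grasp_force: 30.0
```

Request:
step_arm:
  plan: [0,0,0.7,0,0,0,10,0,0,0.7,0,0,0,10,0,0,0.7,0,0,0,10,0,0,0.7,0,0,0,10,0,0,0.7,0,0,0,10,0,0,0,0,0,0,10]

```text
time_s: 13.92
tool_pos: [0.5568, -0.2657, 0.1418]
tool_rot: [[0.927, -0.375, 0.0], [-0.375, -0.927, -0.0], [0.0, -0.0, -1.0]]
ft_force: [-0.1, -0.0, -3.1]
finger_gap: 0.196
grasp_force: 30.0
```

```bash
python3 -c "from h import *; rep()"
```

```text
t 13.9167 foot rel mm x,y,z [-1.1  -0.68 -8.52] lean 0.02 F xyz [-0.1  0.1 -3.1] T [-0.1  -0.12]
```

Request:
step_arm:
  plan: [0,0,1,0,0,0,10,0,0,1,0,0,0,10,0,0,1,0,0,0,10,0,0,1,0,0,0,10,0,0,1,0,0,0,10,0,0,1,0,0,0,10,0,0,1,0,0,0,10,0,0,1,0,0,0,10,0,0,0,0,0,0,10]

```text
time_s: 14.67
tool_pos: [0.5568, -0.2656, 0.1337]
tool_rot: [[0.927, -0.375, 0.0], [-0.375, -0.927, -0.0], [0.0, -0.0, -1.0]]
ft_force: [-1.0, 0.1, -4.0]
finger_gap: 0.193
grasp_force: 30.0
```

```bash
python3 -c "from h import *; rep()"
```

```text
t 14.6667 foot rel mm x,y,z [ -1.14  -0.72 -16.56] lean 0.01 F xyz [-1.   0.3 -4. ] T [-0.07 -0.14]
```

Request:
step_arm:
  plan: [0,0,1,0,0,0,10,0,0,1,0,0,0,10,0,0,1,0,0,0,10,0,0,1,0,0,0,10,0,0,1,0,0,0,10,0,0,1,0,0,0,10,0,0,1,0,0,0,10,0,0,1,0,0,0,10,0,0,1,0,0,0,10,0,0,1,0,0,0,10]

```text
time_s: 15.5
tool_pos: [0.5569, -0.2657, 0.1239]
tool_rot: [[0.927, -0.375, 0.0], [-0.375, -0.927, -0.0], [0.001, 0.0, -1.0]]
ft_force: [1.1, -1.0, -2.5]
finger_gap: 0.194
grasp_force: 30.0
```

```bash
python3 -c "from h import *; rep()"
```

```text
t 15.5 foot rel mm x,y,z [ -1.    -0.65 -26.43] lean 0.03 F xyz [ 1.4  0.5 -2.5] T [-0.13 -0.18]
```

Request:
step_arm:
  plan: [0,0,1,0,0,0,10,0,0,1,0,0,0,10,0,0,1,0,0,0,10,0,0,1,0,0,0,10,0,0,1,0,0,0,10,0,0,1,0,0,0,10,0,0,1,0,0,0,10,0,0,1,0,0,0,10,0,0,1,0,0,0,10,0,0,1,0,0,0,10]

```text
time_s: 16.33
tool_pos: [0.5569, -0.2657, 0.1139]
tool_rot: [[0.927, -0.375, 0.0], [-0.375, -0.927, -0.0], [0.0, 0.0, -1.0]]
ft_force: [0.1, -0.1, -3.7]
finger_gap: 0.197
grasp_force: 30.0
```

```bash
python3 -c "from h import *; rep()"
```

```text
t 16.3333 foot rel mm x,y,z [ -1.    -0.63 -36.44] lean 0.03 F xyz [ 0.1  0.1 -3.7] T [-0.09 -0.15]
```

Request:
step_arm:
  plan: [0,0,0.8,0,0,0,10,0,0,0.8,0,0,0,10,0,0,0.8,0,0,0,10,0,0,0.5,0,0,0,10,0,0,0.4,0,0,0,10,0,0,0.4,0,0,0,10,0,0,0,0,0,0,10]

```text
time_s: 16.92
tool_pos: [0.5569, -0.2657, 0.1102]
tool_rot: [[0.927, -0.375, 0.0], [-0.375, -0.927, -0.0], [0.0, 0.0, -1.0]]
ft_force: [0.1, 0.1, -3.3]
finger_gap: 0.198
grasp_force: 30.0
```

Request:
step_arm:
  plan: [0,0,0.3,0,0,0,10,0,0,0.3,0,0,0,10,0,0,0.3,0,0,0,10,0,0,0,0,0,0,10]

```text
time_s: 17.25
tool_pos: [0.5569, -0.2657, 0.1093]
tool_rot: [[0.927, -0.375, 0.0], [-0.375, -0.927, -0.0], [0.0, -0.0, -1.0]]
ft_force: [0.5, -0.1, -3.3]
finger_gap: 0.196
grasp_force: 30.0
```

```bash
python3 -c "from h import *; rep()"
```

```text
t 17.25 foot rel mm x,y,z [ -1.05  -0.66 -40.99] lean 0.02 F xyz [ 0.5 -0.1 -3.3] T [-0.09 -0.12]
```

Request:
step_arm:
  plan: [0,0,0.3,0,0,0,10,0,0,0.3,0,0,0,10,0,0,0.3,0,0,0,10,0,0,0,0,0,0,10]

```text
time_s: 17.58
tool_pos: [0.5569, -0.2657, 0.1084]
tool_rot: [[0.927, -0.375, 0.0], [-0.375, -0.927, -0.0], [0.0, -0.0, -1.0]]
ft_force: [-0.7, -0.3, -2.7]
finger_gap: 0.198
grasp_force: 30.0
```

Request:
step_arm:
  plan: [0,0,0.2,0,0,0,10,0,0,0.2,0,0,0,10,0,0,0,0,0,0,10]

```text
time_s: 17.83
tool_pos: [0.5569, -0.2657, 0.1083]
tool_rot: [[0.927, -0.375, 0.001], [-0.375, -0.927, -0.0], [0.001, 0.0, -1.0]]
ft_force: [-1.9, 1.1, 2.9]
finger_gap: 0.199
grasp_force: 30.0
```

The flange has seated: upward force appears at a depth of 42 mm. I release and back off.

Request:
step_arm:
  plan: [0,0,0,0,0,0,22,0,0,0,0,0,0,28,0,0,0,0,0,0,36,0,0,0,0,0,0,44,0,0,0,0,0,0,44,0,0,-5,0,0,0,44,0,0,-10,0,0,0,44,0,0,-20,0,0,0,44,0,0,-25,0,0,0,44,0,0,-25,0,0,0,44]

```text
time_s: 18.67
tool_pos: [0.5567, -0.2656, 0.1948]
tool_rot: [[0.927, -0.375, 0.0], [-0.375, -0.927, -0.0], [0.0, -0.0, -1.0]]
ft_force: [0.4, -0.3, 0.0]
finger_gap: 0.483
grasp_force: 0.0
```

Request:
step_arm:
  plan: [0,0,-20,0,0,0,44,0,0,-10,0,0,0,44,0,0,0,0,0,0,44,0,0,0,0,0,0,44]

```text
time_s: 19.0
tool_pos: [0.5568, -0.2657, 0.2231]
tool_rot: [[0.927, -0.375, 0.001], [-0.375, -0.927, -0.0], [0.001, 0.0, -1.0]]
ft_force: [-0.4, -0.3, -0.9]
finger_gap: 0.48
grasp_force: 0.0
```

```bash
python3 - <<'E'
from h import *
rep(); a=grab("wrist")["image"][80:380,120:520]; s=grab("side")["image"][260:410,400:600]
s=cv2.resize(s,(400,300),interpolation=2); cv2.imwrite("pics/end.png",cv2.cvtColor(np.hstack([a,s]),4))
E
```

```text
t 19.0 foot rel mm x,y,z [-1.1  -0.66 72.77] lean 0.06 F xyz [-0.3  0.5 -0.9] T [-0.08 -0.18]
```

View pics/end.png

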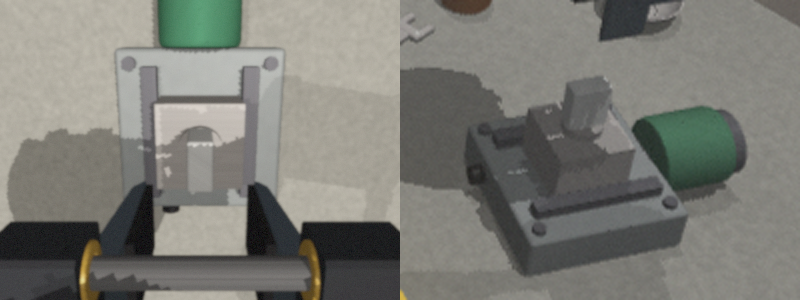

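The arbor stands upright with its flange flush on the nose at (200,150) in the left view and (585,105) in the right, and the gripper is clear above it. I'm handing in.

```bash
python3 -c "from plant import ctrl; print(ctrl.finish_job())"
```

```text
the job is handed in; nothing more can be done
None
```

The arbor is seated upright with its flange flush on the spindle nose, let go, and the job is handed in at about 19 s of the 69 s allowed; the hand-in gave no verdict.

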